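# Change drawers on an interlocked bench cabinet

### The job

One drawer of the small bench cabinet has been left pulled out, and its interlock keeps the other drawer locked. Push the open drawer fully shut, then pull the other drawer out as far as it goes and let go of it. Leave the bottles and the timer standing where they are.

Things in the scene. Friction and masses are not known exactly. Their poses are not given: they have to be found in the camera images.
- cabinet: White bench cabinet, fixed, 178 deep x 284 wide x 347 mm high: two drawers side by side over a blank panel and under an open pigeonhole. Origin: centre of its underside, on the bench; +x to its back (drawers slide out along its -x), +y to its left as seen from the robot, +z up. Fronts of shut drawers lie at x = -95 mm, each 130 wide x 74 high, top edge 236 mm above the bench.
- top_board_edge (a point): Middle of the lower front edge of the cabinet's top board (290 wide, 12 mm thick), 335 mm above the bench and 30 mm in front of the shut drawer fronts. A shut drawer's pull lies beneath this board, so no tool pointing straight down gets there: lean the tool back toward the robot about 30 degrees (fingers pointing forward and down). Axes as the cabinet's.
- drawer_a (a joint): How far drawer_a, the one that starts open (left or right one), is out: 0 = shut against a stop, 0.11 m = fully out against a stop. About 1.5 N friction; stays where it is left. Interlock: a pin between the drawers; while one drawer is out by more than about 3 mm, the other is locked and gives no more than about 5 mm.
- drawer_b (a joint): How far drawer_b, the one that starts shut, is out: 0 = shut, 0.11 m = fully out; same stops and friction. Locked until drawer_a is shut.
- drawer_a_pull (a point): Grip point on drawer_a's pull, moving with the drawer. The pull is an upright steel fin in the middle of the drawer front, 10 mm thick (along y), 34 mm high, 41 mm out from the front; pinch it across its 10 mm. Point: mid-thickness, half-way up (210 mm above the bench), 26 mm out from the front, 15 mm from the free end. Axes as the cabinet's. The two pulls are 136 mm apart in y.
- drawer_b_pull (a point): The same point on drawer_b's pull, which is of the same shape.
- stain_bottle: Loose violet bottle with white cap, 47 mm diameter, 92 mm high, on the bench left of the cabinet; origin at the centre of its foot. To be left standing.
- oil_bottle: Loose pale bottle with red cap, 38 mm diameter, 105 mm high, standing on the cabinet's top board; origin at the centre of its foot. To be left standing.
- timer: Loose white bench timer, 62 x 62 x 23 mm, on the bench to the left; origin at the centre of its underside. To be left alone.

How it is judged:
On the way, in this order (a step that is already met when the one before it is completed fails the run):
1. the drawer that stood open is fully shut (value of joint drawer_a below 0.004 m), for 0.1 s.
2. the other drawer is pulled out as far as it goes (value of joint drawer_b above 0.1 m), for 0.1 s.
At the end, for the whole second after the job is handed in: drawer_a is shut to within 4 mm, drawer_b is at least 100 mm out of its 110 mm and at rest, and the robot has let go (value of joint drawer_a below 0.004 m and value of joint drawer_b above 0.1 m and velocity of joint drawer_b between -0.01 and 0.01 m/s); the robot touches nothing.
It fails at once if a bottle or the timer is shifted by more than 30 mm (distance of any of stain_bottle, oil_bottle, timer from where it was at the start of the episode above 0.03 m).
It fails at once if a bottle is tipped over (angle between any of stain_bottle, oil_bottle's own z axis and vertical above 0.5 rad).
It fails at once if the interlock is forced: both drawers are out together (value of joint drawer_a above 0.015 m and value of joint drawer_b above 0.02 m).
It also fails if it takes over 45 s, if anything falls off the work surface, if the arm or the gripper's body presses on something with over 40 N, if the wrist force passes 120 N, or if a joint passes its speed limit or range.

### The arm

A 6-joint arm with a two-finger parallel gripper is mounted at the origin on a cart in front of the work surface, level with it; the furniture and walls round the work are solid. World frame = base frame: x ahead of the robot, y to its left, z up, the work surface at z = 0. Lengths are in m, angles in rad, forces in N, time in s.
With the tool pointing down it reaches from about 0.375 to 0.9 m from the base axis. Payload 3.1 kg.
Tool frame: the origin (TCP) lies between the finger pads; the fingertips stand 22 mm ahead of it and the grasp point (between the pads) lies 3 mm ahead of it; x points along the fingers, z is the direction in which the jaws open and shut, and the axes are right-handed (so a half turn about x gives the same grasp; the last joint's range is limited). The gripper opens to 85 mm and grips with 20 to 120 N. Pads are 22 mm wide; open, the fingers measure 114 mm over their backs; the gripper's body (76 mm by 85 mm) begins 54 mm behind the grasp point. The pads swing forward as they close: fully open they stand 13 mm farther back than shut.
Start: joints at [1.079, 0.527, 1.433, -0, 1.181, -0.178], TCP at [0.193, 0.594, 0.253] pointing down, gripper open.
Joint ranges: [-3.08, 3.08], [-0.75, 2.2], [0.22, 2.44], [-1.43, 4.57], [0, 2.65], [-2.85, 2.85]. Speed limits (rad/s): [2.79, 2.79, 3.14, 3.14, 3.14, 3.14].

### API

Orientations are given as a unit quaternion [x, y, z, w].
In Python, from station import status, snapshot, camera_params, ticket gives the robot as it stands.
- The arm moves only by the tool arm_command, never from a script. Its argument "series" is a list that holds one entry, the list of rows, each a list of 4 numbers: the shift along the tool's x, y, z in mm, then the turn about the tool's x in rad. A call has 1 to 10 rows; each row shifts and turns the commanded pose from where the row before left it, along the tool's axes as they then stand; what a row does not reach is not made up. A row lasts 1/10 s, in which the tool goes at most 50 mm and 8.59 degrees, less where a joint would pass 70% of its speed; a pose out of reach is approached as far as the arm can. A call is refused whole if a number of a shift passes 50 or a number of a turn 0.15, either way. A call with a gripper value outside its range is refused whole. "jaw" is the opening in per cent of the stroke, from 0 (shut) to 100 (fully open), set as the call begins (left out, the last holds). The fingers move at their own pace and stop on an object; "force" is the grip in N (left out, the last holds). Time passes only in rows, so rows that do not move let the fingers close. It gives the time, the measured TCP pose, the force and the opening at its end, in the units of the state.
- status.sense(): the state, without advancing time (a new reading comes with each control period).
- snapshot(name): name is "scene" or "top" or "wrist"; returns the picture (400x640x3 uint8, red, green, blue); there is no depth.
- camera_params(name): a dict with "fovy" (degrees; the focal length in pixels is half the picture's height over the tangent of half this angle, whatever the lens; pixels are square), "cx", "cy" (the principal point, pixels), "extrinsics" (4x4, takes a point from camera to world coordinates); the wrist camera has in their place "mount" (4x4, takes a point from camera to tool coordinates, whose origin is the TCP and whose axes are the tool frame's). Camera axes: x right, y down, z forward; pixel columns grow to the right and rows downward; lengths in m; the calibration is good to about 2 mm. A picture is of the moment at which its call begins: read the wrist's pose just before it. camera_params takes no time and is no camera call.
- ticket.sign_off(): hands the job in, once; it reports no verdict.
The state is a dict: "t": time; "q": joint angles; "qd": joint speeds; "tau": joint torques, N m; "tcp_pos": TCP position; "tool_rot": TCP orientation; "force": force on the tool from outside, world axes, zero at the start; "ft_torque": the same for the moment, N m; "finger_gap": opening from 0.0 (shut) to 1.0 (fully open).
Only numpy, scipy, OpenCV 4.12 (cv2) and the standard library are available. Lean on these libraries where they do the work, as an engineer would, in place of code of your own. Each camera call takes 0.05 s, during which the arm holds its last target. There are 200 camera calls.

## Working session

There is one attempt and no reset: what is moved stays moved. The work goes in short steps, Python scripts to look and compute and a tool call to move; the robot and the scene stay as the last step left them, time stands still between calls to the robot, and variables do not carry over. Pictures are saved under pics/ and viewed, about 8 in all and at most 12, crops included, and the job is handed in when it is done.

Besides the shell and the picture viewer there is one more tool, called after "Request:" by a JSON object that holds its "api" and its "payload", one argument or row to a line. arm_command: Moves the arm, as the interface text tells. Its arguments: {"type":"object","properties":{"series":{"type":"array"},"jaw":{"type":"number"},"force":{"type":"number"}},"required":["series"]}

```bash
mkdir -p pics; python3 - <<'E'
from station import status,snapshot,camera_params
import cv2,numpy as np
np.set_printoptions(precision=4,suppress=True)
s=status.sense();print(s['t'],s['tcp_pos'],s['tool_rot'],s['finger_gap'])
for n in('scene','top'):
    cv2.imwrite(f'pics/{n}0.png',snapshot(n)[:,:,::-1]);print(n,camera_params(n))
print(camera_params('wrist'))
E
```

```text
0.0 [0.1926 0.5939 0.2523] [-0.4161  0.5727  0.4154  0.5713] 1.0012607423485003
scene {'fovy': 50.4559863588855, 'cx': 321.0092698763962, 'cy': 200.1609654489511, 'extrinsics': array([[ 0.1159,  0.4265, -0.897 ,  1.785 ],
       [ 0.9931, -0.0361,  0.1112, -0.1334],
       [ 0.0151, -0.9038, -0.4277,  0.8088],
       [ 0.    ,  0.    ,  0.    ,  1.    ]])}
top {'fovy': 45.98595820028823, 'cx': 317.0111646186868, 'cy': 205.10412528288867, 'extrinsics': array([[ 0.4643, -0.6834,  0.5633, -0.3318],
       [-0.8856, -0.3677,  0.2839, -0.4411],
       [ 0.0131, -0.6307, -0.7759,  1.4656],
       [ 0.    ,  0.    ,  0.    ,  1.    ]])}
{'fovy': 58.91786194212929, 'cx': 323.53861320002846, 'cy': 198.75047437437502, 'mount': array([[ 0.0003, -0.3189,  0.9478, -0.1212],
       [-0.0001, -0.9478, -0.3189,  0.0825],
       [ 1.    , -0.0001, -0.0003,  0.0006],
       [ 0.    ,  0.    ,  0.    ,  1.    ]])}
```

View pics/scene0.png

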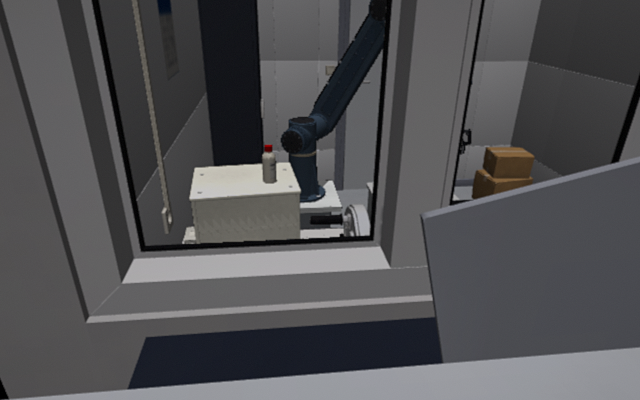

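View pics/top0.png

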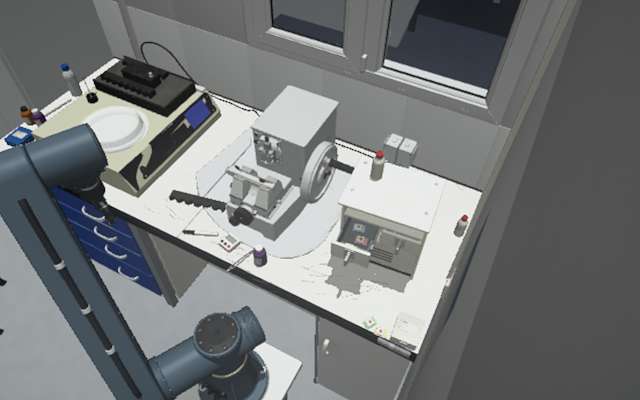

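The top view shows the cabinet at about (340-440, 165-275). Its left drawer is open, with the pull near (348,255), the right pull is near (400,247), the violet bottle is at (260,256) and the timer at (229,242). The scene view only shows the cabinet's back and top. I'll enlarge the cabinet next.

```bash
python3 - <<'E'
import cv2
i=cv2.imread('pics/top0.png')[140:300,310:470]
cv2.imwrite('pics/c1.png',cv2.resize(i,None,fx=3.75,fy=3.75,interpolation=cv2.INTER_CUBIC))
E
```

```text
(no output)
```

View pics/c1.png

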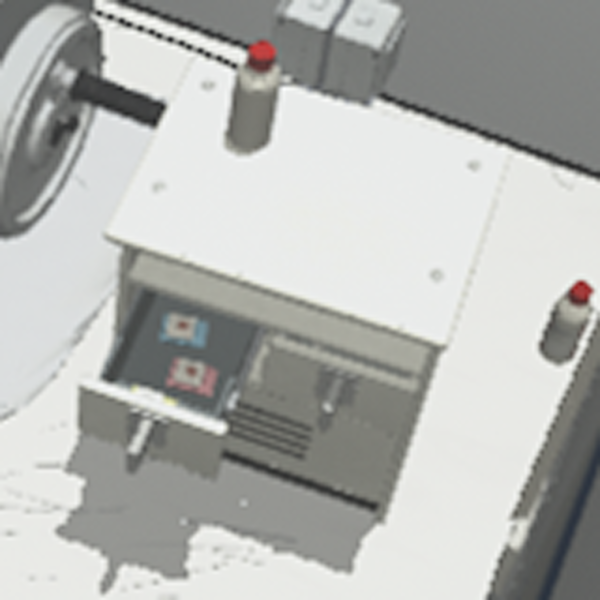

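The crop shows the board's front edge from (108,235) to (440,345). The open left drawer's top edge runs from (83,385) to (228,430), its fin's top end is near (133,452), and the right fin's top end is near (328,405). Casting rays onto the known heights.

```bash
cat > h.py <<'E'
import numpy as np
from station import status,snapshot,camera_params
from scipy.spatial.transform import Rotation as R
np.set_printoptions(precision=4,suppress=True)
def ray(P,T,uv):
    f=200/np.tan(np.radians(P['fovy']/2))
    d=T[:3,:3]@np.array([(uv[0]-P['cx'])/f,(uv[1]-P['cy'])/f,1]);return T[:3,3],d
def onz(P,T,uv,z):
    o,d=ray(P,T,uv);return o+d*(z-o[2])/d[2]
def proj(P,T,p):
    f=200/np.tan(np.radians(P['fovy']/2));c=np.linalg.inv(T)@np.append(p,1)
    return np.array([P['cx']+f*c[0]/c[2],P['cy']+f*c[1]/c[2]])
E
python3 - <<'E'
from h import *
P=camera_params('top');T=P['extrinsics']
c=lambda u,v:(310+u/3.75,140+v/3.75)
for n,uv,z in[('FL',(108,235),.347),('FR',(443,342),.347),('BR',(508,158),.347),('dl',(83,384),.236),('dr',(228,428),.236),('finA',(133,450),.227),('finB',(328,403),.227),('finArear',(152,422),.227),('oil',(248,148),.347)]:
    print(n,onz(P,T,c(*uv),z))
a=onz(P,T,c(108,235),.347);b=onz(P,T,c(443,342),.347);d=b-a;print(np.linalg.norm(d),'yaw',np.degrees(np.arctan2(d[0],-d[1])))
print('stain',onz(P,T,(260,263),0),'timer',onz(P,T,(229,243),0.02))
s=status.sense();print(R.from_quat(s['tool_rot']).as_matrix())
E
```

```text
FL [ 0.5207 -0.0863  0.347 ]
FR [ 0.5476 -0.3652  0.347 ]
BR [ 0.7591 -0.3498  0.347 ]
dl [ 0.4491 -0.1038  0.236 ]
dr [ 0.4664 -0.2294  0.236 ]
finA [ 0.4152 -0.1672  0.227 ]
finB [ 0.5352 -0.2924  0.227 ]
finArear [ 0.4476 -0.1694  0.227 ]
oil [ 0.6641 -0.1496  0.347 ]
0.2802374488063471 yaw 5.510981522077129
stain [0.3938 0.1518 0.    ] timer [0.4035 0.2907 0.02  ]
[[-0.0009 -0.9512  0.3087]
 [-0.0017  0.3087  0.9512]
 [-1.      0.0003 -0.0019]]
```

Located: cabinet yaw is about 5.5°, drawer A (left) is fully out, and fin B is about 136 mm to its right. The rows can't tilt the tool directly, so I'll test whether the arm leans at its reach limit, high up in free space.

Request:
{"api": "arm_command", "payload": {
  "series": [
    [[-45,0,0,0.1],[-45,0,0,0.1],[-45,0,0,0.1],[-45,0,0,0.1],[-45,0,0,0],[-45,0,0,0],[-45,0,0,0],[-45,0,0,0],[-45,0,0,0],[-45,0,0,0]]
  ],
  "jaw": 0
}}

```text
t: 1.1
tcp_pos: [0.1925, 0.5938, 0.7049]
tool_rot: [-0.294, 0.643, 0.294, 0.643]
force: [0.8, 1.5, -0.0]
finger_gap: -0.004
```

Request:
{"api": "arm_command", "payload": {
  "series": [
    [[-45,0,0,0],[-45,0,0,0],[-45,0,0,0],[-45,0,0,0],[-45,0,0,0]]
  ]
}}

```text
t: 1.6
tcp_pos: [0.1671, 0.5152, 0.8186]
tool_rot: [-0.277, 0.628, 0.31, 0.658]
force: [-0.4, -0.5, 0.4]
finger_gap: 0.001
```

```bash
python3 - <<'E'
from h import *
s=status.sense();print(s['t'],s['q'],s['tcp_pos'])
print(R.from_quat(s['tool_rot']).as_matrix())
E
```

```text
1.6 [1.0437 0.3542 0.2194 0.0229 2.506  0.2054] [0.1671 0.5152 0.8186]
[[ 0.0194 -0.7562  0.6541]
 [ 0.0603  0.6539  0.7542]
 [-0.998   0.0248  0.0582]]
```

The tilt appears (3.6°) and follows the arm plane. I'll yaw the tool so the lean will point along the cabinet's x, then test whether the tilt persists.

Request:
{"api": "arm_command", "payload": {
  "series": [
    [[25,0,0,-0.135],[25,0,0,-0.135],[15,0,0,-0.135],[10,0,0,-0.135],[10,0,0,-0.135],[10,0,0,-0.135]]
  ]
}}

```text
t: 2.2
tcp_pos: [0.1692, 0.5215, 0.7225]
tool_rot: [-0.515, 0.454, 0.534, 0.494]
force: [-0.1, 0.8, -0.1]
finger_gap: -0.001
```

```bash
python3 - <<'E'
from h import *
s=status.sense();print(s['t'],s['q'],s['tcp_pos'])
print(R.from_quat(s['tool_rot']).as_matrix())
E
```

```text
2.2 [ 1.0464  0.2415  0.6653  0.0162  2.174  -0.6166] [0.1692 0.5215 0.7225]
[[ 0.0189 -0.9946 -0.1021]
 [ 0.0592 -0.1008  0.9931]
 [-0.9981 -0.0248  0.057 ]]
```

Tilt persists, so the command rebases on the reached pose. Next I'll swing round to azimuth ≈ −1.5°.

Request:
{"api": "arm_command", "payload": {
  "series": [
    [[0,-21,-43,0],[0,-21,-43,0],[0,-21,-43,0],[0,-21,-43,0],[0,-21,-43,0],[0,-21,-43,0],[0,-21,-43,0],[0,-21,-43,0],[0,-21,-43,0],[0,-21,-43,0]]
  ]
}}

```text
t: 3.2
tcp_pos: [0.4201, 0.1124, 0.7034]
tool_rot: [-0.514, 0.455, 0.533, 0.496]
force: [-0.4, 1.1, 0.3]
finger_gap: -0.001
```

Request:
{"api": "arm_command", "payload": {
  "series": [
    [[0,-21,-43,0],[0,-21,-43,0],[0,-21,-43,0],[-45,0,0,0],[-45,0,0,0],[-45,0,0,0],[-45,0,0,0]]
  ]
}}

```text
t: 3.9
tcp_pos: [0.4698, -0.0191, 0.8516]
tool_rot: [-0.509, 0.455, 0.538, 0.495]
force: [-61.9, 12.4, -2.5]
finger_gap: -0.003
```

```bash
cat > st.py <<'E'
from h import *
s=status.sense();print(s['t'],s['q'],s['tcp_pos'],s['finger_gap'],s['force'])
print(R.from_quat(s['tool_rot']).as_matrix())
E
python3 st.py
```

```text
3.9 [-0.3196  0.2874  0.2176  0.1424  2.6472 -1.8616] [ 0.4698 -0.0191  0.8516] -0.003038742047345244 [-61.9069  12.407   -2.5266]
[[ 0.0071 -0.9953 -0.0963]
 [ 0.0686 -0.0956  0.9931]
 [-0.9976 -0.0137  0.0676]]
```

Request:
{"api": "arm_command", "payload": {
  "series": [
    [[0,0,0,0]]
  ]
}}

```text
t: 4.0
tcp_pos: [0.4675, -0.0187, 0.8534]
tool_rot: [-0.51, 0.455, 0.536, 0.496]
force: [-0.5, 1.2, -0.2]
finger_gap: 0.002
```

```bash
python3 st.py; python3 -c "
from h import *
import cv2
cv2.imwrite('pics/t4.png',snapshot('top')[:,:,::-1])"
```

```text
4.0 [-0.3202  0.2827  0.2188  0.1417  2.6459 -1.862 ] [ 0.4675 -0.0187  0.8534] 0.0020705509688328334 [-0.5051  1.2062 -0.2206]
[[ 0.0116 -0.9953 -0.0957]
 [ 0.0669 -0.0947  0.9933]
 [-0.9977 -0.0179  0.0655]]
```

View pics/t4.png

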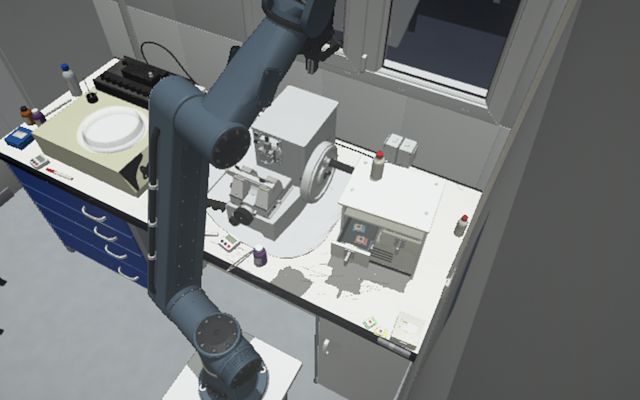

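The force was only inertial, since it is gone now, and the arm at (320,50) is in free space. Checking the distance to the wall before stretching outward.

```bash
python3 - <<'E'
from h import *
P=camera_params('top');T=P['extrinsics']
for uv in[(230,97),(410,152),(450,172)]:print(onz(P,T,uv,0.0))
for z in(.3,.4):print('machine',z,onz(P,T,(338,105),z),onz(P,T,(290,87),z),onz(P,T,(250,128),z))
for n in(0,):
    from scipy.optimize import least_squares
    # q2,q3,q1,q5,q4->(r,z), tool pitch from sum
    D=[(.527,1.433,1.181,.6244,.2523),(.3542,.2194,2.506,.5416,.8186),(.2415,.6653,2.174,.5483,.7225)]
    def m(p,a,b,c):
        h,L1,L2,o,Lt=p;s=a+b+c
        return L1*np.sin(a)+L2*np.sin(a+b+o)+Lt*np.sin(s),h+L1*np.cos(a)+L2*np.cos(a+b+o)+Lt*np.cos(s)
    f=lambda p:np.concatenate([np.subtract(m(p,a,b,c),(r,z)) for a,b,c,r,z in D])
    x=least_squares(f,[.3,.4,.4,0,.3]);print(x.x,x.cost)
E
```

```text
[1.1354 0.7887 0.    ]
[ 1.1958 -0.1267  0.    ]
[ 1.1629 -0.3205  0.    ]
machine 0.3 [0.9934 0.1451 0.3   ] [1.0022 0.3631 0.3   ] [0.7207 0.3709 0.3   ]
machine 0.4 [0.8797 0.0948 0.4   ] [0.8878 0.2941 0.4   ] [0.6304 0.3013 0.4   ]
[0.4332 0.601  0.4079 0.2727 0.45  ] 4.304635693112944e-07
```

Wall at x≈1.15 m and machine below 0.45 m, so there is room to stretch at z≈0.55.

Request:
{"api": "arm_command", "payload": {
  "series": [
    [[30,-30,-4,0],[35,-35,-4,0],[35,-35,-4,0],[35,-35,-4,0],[35,-35,-4,0],[35,-35,-4,0],[35,-35,-4,0],[35,-35,-4,0],[30,-35,-4,0]]
  ]
}}

```text
t: 4.95
tcp_pos: [0.7842, -0.0031, 0.5486]
tool_rot: [-0.509, 0.456, 0.538, 0.494]
force: [0.3, 0.4, -0.0]
finger_gap: -0.004
```

Request:
{"api": "arm_command", "payload": {
  "series": [
    [[0,-30,0,0],[0,-30,0,0],[0,-30,0,0],[0,-30,0,0],[0,-30,0,0]]
  ]
}}

```text
t: 5.45
tcp_pos: [0.8515, 0.012, 0.5079]
tool_rot: [0.527, -0.438, -0.518, -0.512]
force: [-0.1, -0.8, 0.7]
finger_gap: 0.0
```

```bash
python3 st.py
```

```text
5.45 [-0.1423  0.8136  0.2185  0.0882  2.0382 -1.7652] [0.8515 0.012  0.5079] 0.0001891881363410137 [-0.0961 -0.7876  0.7196]
[[ 0.0798 -0.9921 -0.0969]
 [ 0.068  -0.0916  0.9935]
 [-0.9945 -0.0859  0.0602]]
```

It works at about 0.02 rad per row. Pushing harder along the reach normal.

Request:
{"api": "arm_command", "payload": {
  "series": [
    [[-22,-44,-3,0],[-22,-44,-3,0],[-22,-44,-3,0],[-22,-44,-3,0],[-22,-44,-3,0],[-22,-44,-3,0],[-22,-44,-3,0],[-22,-44,-3,0]]
  ]
}}

```text
t: 6.25
tcp_pos: [0.8872, 0.008, 0.5634]
tool_rot: [0.579, -0.377, -0.45, -0.566]
force: [-0.2, 0.2, -0.4]
finger_gap: 0.002
```

```bash
python3 st.py
```

```text
6.25 [-0.1539  0.7607  0.219   0.1249  1.857  -1.7571] [0.8872 0.008  0.5634] 0.0017564681444561911 [-0.2423  0.2349 -0.3696]
[[ 0.3109 -0.9458 -0.0934]
 [ 0.0727 -0.0742  0.9946]
 [-0.9476 -0.316   0.0457]]
```

Request:
{"api": "arm_command", "payload": {
  "series": [
    [[-12,-47,-2,0],[-12,-47,-2,0],[-12,-47,-2,0],[-12,-47,-2,0],[-12,-47,-2,0],[-12,-47,-2,0]]
  ]
}}

```text
t: 6.85
tcp_pos: [0.9223, 0.0127, 0.5987]
tool_rot: [0.613, -0.326, -0.393, -0.603]
force: [-0.3, 1.2, 0.7]
finger_gap: -0.003
```

```bash
python3 st.py
```

```text
6.85 [-0.1504  0.741   0.219   0.1463  1.6952 -1.747 ] [0.9223 0.0127 0.5987] -0.0032659330979019725 [-0.2745  1.1512  0.7144]
[[ 0.4778 -0.8739 -0.089 ]
 [ 0.0739 -0.061   0.9954]
 [-0.8754 -0.4822  0.0354]]
```

Lean is now 28.6° along the cabinet axis, as needed. Moving back, then down, to a spot above drawer A's fin with the jaws open.

Request:
{"api": "arm_command", "payload": {
  "series": [
    [[-22,40,-12,0],[-22,40,-12,0],[-22,40,-12,0],[-22,40,-12,0],[-22,40,-12,0],[-22,40,-12,0],[-22,40,-12,0],[-22,40,-12,0],[-22,40,-12,0],[-22,40,-12,0]]
  ],
  "jaw": 60
}}

```text
t: 7.85
tcp_pos: [0.4808, -0.1462, 0.5962]
tool_rot: [0.614, -0.327, -0.393, -0.602]
force: [0.5, -1.7, -0.0]
finger_gap: 0.6
```

Request:
{"api": "arm_command", "payload": {
  "series": [
    [[-22,40,-12,0],[-22,40,-12,0],[30,17,-1,0],[35,20,-1,0],[35,20,-1,0],[35,20,-1,0],[35,20,-1,0],[30,17,-1,0]]
  ]
}}

```text
t: 8.65
tcp_pos: [0.3942, -0.1728, 0.3667]
tool_rot: [0.61, -0.333, -0.394, -0.602]
force: [-0.2, 0.0, -0.1]
finger_gap: 0.601
```

```bash
python3 st.py; python3 - <<'E'
from h import *
import cv2
s=status.sense();im=snapshot('wrist')
P=camera_params('wrist');T=np.eye(4);T[:3,:3]=R.from_quat(s['tool_rot']).as_matrix();T[:3,3]=s['tcp_pos'];T=T@P['mount']
np.save('Tw.npy',T)
print('pred finA tip',proj(P,T,[.4152,-.1672,.227]),'finB',proj(P,T,[.5352,-.2924,.227]))
cv2.imwrite('pics/w1.png',im[:,:,::-1])
E
```

```text
8.65 [-0.9707 -0.0201  1.9778  0.5231  1.0173 -2.855 ] [ 0.3942 -0.1728  0.3667] 0.6013607116258916 [-0.2012  0.0023 -0.0544]
[[ 0.4686 -0.8798 -0.0797]
 [ 0.0676 -0.0543  0.9962]
 [-0.8808 -0.4722  0.0341]]
pred finA tip [321.3728 131.1064] finB [177.366  231.2666]
```

View pics/w1.png

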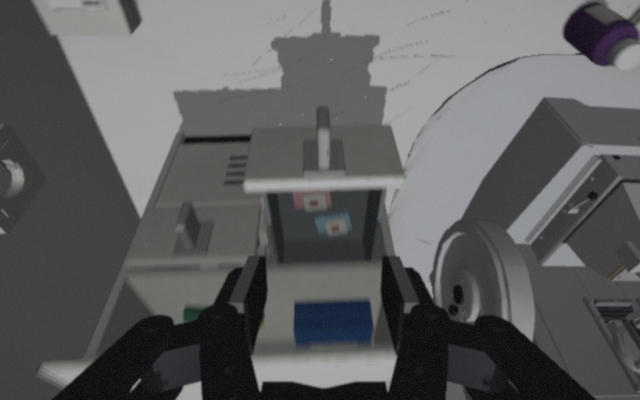

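The wrist view shows fin A's tip at about (323,110) and its root at (322,168), which agrees with the prediction to within about 10 mm. The fin B tip is at (183,208). Joint 6 sits at its limit (−2.855), so I'll fit a quick kinematic model from the logged samples to plan around that.

```bash
cat > kin.py <<'E'
from h import *
from scipy.optimize import least_squares
D=[([1.079,.527,1.433,0,1.181,-.178],[.1926,.5939,.2523]),
([1.0437,.3542,.2194,.0229,2.506,.2054],[.1671,.5152,.8186]),
([1.0464,.2415,.6653,.0162,2.174,-.6166],[.1692,.5215,.7225]),
([-.3202,.2827,.2188,.1417,2.6459,-1.862],[.4675,-.0187,.8534]),
([-.1423,.8136,.2185,.0882,2.0382,-1.7652],[.8515,.012,.5079]),
([-.1539,.7607,.219,.1249,1.857,-1.7571],[.8872,.008,.5634]),
([-.1504,.741,.219,.1463,1.6952,-1.747],[.9223,.0127,.5987]),
([-.9707,-.0201,1.9778,.5231,1.0173,-2.855],[.3942,-.1728,.3667])]
rz=lambda a:R.from_euler('z',a);ry=lambda a:R.from_euler('y',a)
E=np.array([0,0,1.])
def fk(p,q):
    h,L1,a3,d4,a5,Lt,a1=p
    A=rz(q[0])*ry(q[1]);B=A*ry(q[2]);C=B*rz(q[3])*ry(q[4])
    return h*E+rz(q[0]).apply([a1,0,0])+A.apply(L1*E)+B.apply([a3,0,d4])+C.apply([a5,0,Lt]),C*rz(q[5])
fit=least_squares(lambda p:np.concatenate([fk(p,q)[0]-x for q,x in D]),[.43,.5,.1,.4,.05,.3,0.])
p=fit.x
# tool frame: x=flange z ; C0 constant from last sample
M=np.array([[0.4686,-0.8798,-0.0797],[0.0676,-0.0543,0.9962],[-0.8808,-0.4722,0.0341]])
C0=fk(p,D[-1][0])[1].inv()*R.from_matrix(M)
lo=np.array([-3.08,-.75,.22,-1.43,0,-2.85]);hi=np.array([3.08,2.2,2.44,4.57,2.65,2.85])
def ik(pos,rot,q0):
    def f(q):
        x,r=fk(p,q);return np.concatenate([(x-pos)*5,((r*C0).inv()*rot).as_rotvec()])
    return least_squares(f,np.clip(q0,lo-2+0.01,hi+2-.01))
E
python3 - <<'E'
from kin import *
print(p,np.abs(fit.fun).max());print(C0.as_matrix())
xc=np.array([np.cos(.096),np.sin(.096),0]);yc=np.array([-xc[1],xc[0],0])
for lean in(.5,.4,.3):
  x=np.sin(lean)*xc-np.cos(lean)*np.array([0,0,1]);rot=R.from_matrix(np.c_[x,np.cross(yc,x),yc])
  q=np.array(D[-1][0])
  for n,g in[('A out',[.430,-.166,.21]),('A shut',[.5395,-.1555,.21]),('Bshut',[.55,-.291,.21]),('Bout',[.4405,-.3015,.21])]:
    r=ik(np.array(g)-.003*x,rot,q);q=r.x;print(lean,n,q,r.cost)
E
```

```text
[ 0.532   0.5556  0.1239  0.3884 -0.0599  0.5131 -0.0801] 0.08972199905179779
[[ 0.0001  0.     -1.    ]
 [ 0.      1.      0.    ]
 [ 1.     -0.      0.0001]]
0.5 A out [-0.6218  0.3423  2.2004  1.0137  0.3808 -3.2045] 1.7072501710738888e-25
0.5 A shut [-0.4271  0.436   2.0348  0.8275  0.3314 -2.8388] 1.8247281844696648e-20
0.5 Bshut [-0.7276  0.5124  1.8242  0.7131  0.5678 -2.9592] 4.494186008971328e-20
0.5 Bout [-0.9421  0.4388  1.958   0.7821  0.6262 -3.2277] 4.91878019956025e-24
0.4 A out [-0.57    0.3273  2.1419  0.6242  0.4245 -2.7781] 1.1251282735110232e-30
0.4 A shut [-0.4133  0.4276  1.9541  0.4553  0.4468 -2.4616] 7.311871880243988e-23
0.4 Bshut [-0.679   0.5086  1.749   0.4705  0.645  -2.6908] 7.513492783948521e-22
0.4 Bout [-0.8649  0.4255  1.904   0.555   0.651  -2.9507] 1.9697087355837283e-25
0.3 A out [-0.5242  0.324   2.0567  0.3408  0.54   -2.4648] 2.1944045786348165e-30
0.3 A shut [-0.3856  0.4324  1.8495  0.2429  0.606  -2.2348] 4.844450104707217e-24
0.3 Bshut [-0.6301  0.5176  1.6571  0.2887  0.7606 -2.4862] 2.1064682287496056e-22
0.3 Bout [-0.7943  0.4254  1.8338  0.3551  0.722  -2.71  ] 2.865337326687098e-27
```

```bash
python3 - <<'E'
s=open('kin.py').read()
s=s.replace("h,L1,a3,d4,a5,Lt,a1=p","h,L1,a3,d4,a5,Lt,b1,b5=p").replace("rz(q[0]).apply([a1,0,0])","rz(q[0]).apply([0,b1,0])").replace("C.apply([a5,0,Lt])","C.apply([a5,b5,Lt])").replace(".05,.3,0.]",".05,.3,.1,0.]")
open('kin.py','w').write(s)
E
cat > plan.py <<'E'
from kin import *
print(p,np.abs(fit.fun).max())
xc=np.array([np.cos(.096),np.sin(.096),0]);yc=np.array([-xc[1],xc[0],0])
for lean in(.5,.4):
 for tw in(0,.1):
  x=np.sin(lean)*xc-np.cos(lean)*np.array([0,0,1]);rot=R.from_matrix(np.c_[x,np.cross(yc,x),yc])*R.from_euler('x',tw)
  q=np.array(D[-1][0])
  for n,g in[('A out',[.430,-.166,.21]),('A shut',[.5395,-.1555,.21]),('Bshut',[.55,-.291,.21]),('Bout',[.4405,-.3015,.21])]:
    r=ik(np.array(g)-.003*x,rot,q);q=r.x;print(lean,tw,n,q,r.cost>1e-6)
E
python3 plan.py
```

```text
[0.2749 0.5876 0.1148 0.3923 0.0006 0.2751 0.1089 0.002 ] 0.0003425839154887478
0.5 0 A out [-0.866   0.3118  2.1754  0.893   0.5294 -3.2905] False
0.5 0 A shut [-0.6467  0.409   1.9592  0.7328  0.5062 -2.9158] False
0.5 0 Bshut [-0.8457  0.4909  1.7777  0.6681  0.6762 -3.0011] False
0.5 0 Bout [-1.0504  0.4089  1.9601  0.7476  0.698  -3.2837] False
0.5 0.1 A out [-0.866   0.3118  2.1754  0.893   0.5294 -3.1906] False
0.5 0.1 A shut [-0.6467  0.409   1.9593  0.7328  0.5062 -2.8159] False
0.5 0.1 Bshut [-0.8457  0.4909  1.7777  0.6682  0.6762 -2.9011] False
0.5 0.1 Bout [-1.0504  0.4089  1.9601  0.7477  0.698  -3.1837] False
0.4 0 A out [-0.8076  0.3046  2.1137  0.6196  0.555  -2.9791] False
0.4 0 A shut [-0.6092  0.4107  1.8944  0.48    0.5785 -2.6468] False
0.4 0 Bshut [-0.8071  0.4933  1.72    0.4763  0.7304 -2.8005] False
0.4 0 Bout [-0.9988  0.4038  1.9098  0.5555  0.7161 -3.0692] False
0.4 0.1 A out [-0.8076  0.3046  2.1137  0.6196  0.555  -2.8791] False
0.4 0.1 A shut [-0.6092  0.4107  1.8944  0.4801  0.5785 -2.5468] False
0.4 0.1 Bshut [-0.8071  0.4933  1.72    0.4763  0.7304 -2.7005] False
0.4 0.1 Bout [-0.9988  0.4038  1.9098  0.5555  0.7161 -2.9692] False
```

The model now fits to 0.3 mm. Joint 6 rules out the unturned grasp, and the half-turned one puts the camera on the cabinet side. Checking a bigger lean with the half turn, and what the camera housing looks like.

```bash
sed -i 's/^for lean.*/for lean in(.5,.6,.7,.8):/; s/for tw in.*/for tw in(np.pi,):/; s/q=np.array(D\[-1\]\[0\])/q=np.array(D[-1][0]);q[5]+=np.pi/' plan.py; python3 plan.py; python3 - <<'E'
import cv2
from station import snapshot
i=snapshot('top')[:,:,::-1][150:310,230:430]
cv2.imwrite('pics/c5.png',cv2.resize(i,None,fx=3.7,fy=3.7,interpolation=cv2.INTER_CUBIC))
E
```

```text
[0.2749 0.5876 0.1148 0.3923 0.0006 0.2751 0.1089 0.002 ] 0.0003425839154887478
0.5 3.141592653589793 A out [-0.8659  0.3118  2.1754  0.893   0.5291 -0.1488] False
0.5 3.141592653589793 A shut [-0.6466  0.4089  1.9593  0.7326  0.5059  0.2261] False
0.5 3.141592653589793 Bshut [-0.8456  0.4908  1.7777  0.668   0.676   0.1407] False
0.5 3.141592653589793 Bout [-1.0503  0.4088  1.9601  0.7476  0.6977 -0.142 ] False
0.6 3.141592653589793 A out [-0.9268  0.3326  2.2366  1.178   0.5487 -0.4819] False
0.6 3.141592653589793 A shut [-0.6851  0.4173  2.0227  1.0531  0.475  -0.1161] False
0.6 3.141592653589793 Bshut [-0.8844  0.4965  1.833   0.8864  0.6501 -0.091 ] False
0.6 3.141592653589793 Bout [-1.1019  0.4233  2.0084  0.9426  0.7074 -0.3654] False
0.7 3.141592653589793 A out [-0.9893  0.3695  2.2967  1.4267  0.6134 -0.7912] False
0.7 3.141592653589793 A shut [-0.7238  0.4372  2.0837  1.3876  0.4994 -0.4785] False
0.7 3.141592653589793 Bshut [-0.9226  0.511   1.8852  1.1126  0.6579 -0.3353] False
0.7 3.141592653589793 Bout [-1.1527  0.4477  2.0539  1.1235  0.7446 -0.5812] False
0.8 3.141592653589793 A out [-1.0524  0.4251  2.3551  1.6149  0.714  -1.056 ] False
0.8 3.141592653589793 A shut [-0.7625  0.4697  2.1412  1.666   0.5768 -0.7923] False
0.8 3.141592653589793 Bshut [-0.9596  0.5347  1.9333  1.3224  0.6997 -0.5682] False
0.8 3.141592653589793 Bout [-1.2016  0.4825  2.096   1.2781  0.8058 -0.7779] False
```

View pics/c5.png

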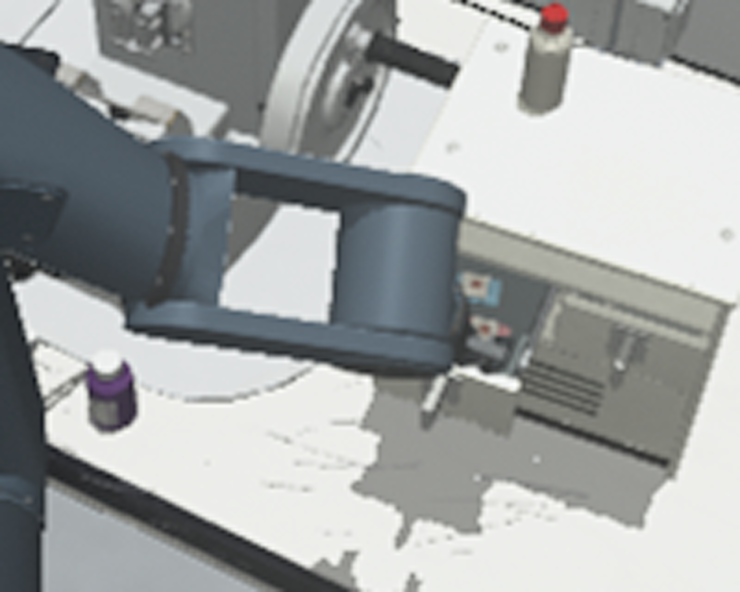

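The crop shows the wrist above drawer A, with fin A at (435,392) and fin B at (622,350); no housing is visible. I'll do the half turn here, pinch fin A and push it in. Then I'll approach B slowly, watching the force.

Request:
{"api": "arm_command", "payload": {
  "series": [
    [[0,0,0,0.15],[0,0,0,0.15],[0,0,0,0.15],[0,0,0,0.15],[0,0,0,0.15],[0,0,0,0.15],[0,0,0,0.15],[0,0,0,0.15],[0,0,0,0.15],[0,0,0,0.15]]
  ]
}}

```text
t: 9.75
tcp_pos: [0.3959, -0.1741, 0.3709]
tool_rot: [-0.036, 0.51, 0.06, 0.857]
force: [-0.2, 0.6, 0.0]
finger_gap: 0.599
```

Request:
{"api": "arm_command", "payload": {
  "series": [
    [[0,0,0,0.15],[0,0,0,0.15],[0,0,0,0.15],[0,0,0,0.15],[0,0,0,0.15],[0,0,0,0.15],[0,0,0,0.15],[0,0,0,0.15],[0,0,0,0.15],[0,0,0,0.15]]
  ]
}}

```text
t: 10.75
tcp_pos: [0.3959, -0.1741, 0.3709]
tool_rot: [0.558, 0.414, -0.304, 0.652]
force: [-0.3, 0.4, 0.4]
finger_gap: 0.6
```

```bash
cat > go.py <<'E'
import sys
from h import *
g=np.array(eval(sys.argv[1]))
s=status.sense();M=R.from_quat(s['tool_rot']).as_matrix()
print(s['t'],s['q'],s['tcp_pos'],'force',s['force'],s['finger_gap']);print(M)
print('shift mm',M.T@(g-.003*M[:,0]-s['tcp_pos'])*1000)
E
python3 go.py '[.430,-.166,.21]'
```

```text
10.75 [-0.97   -0.0233  1.9692  0.5229  1.0239  0.1523] [ 0.3959 -0.1741  0.3709] force [-0.339   0.4351  0.373 ] 0.5996025956190978
[[ 0.4721  0.8585  0.2004]
 [ 0.0656  0.1925 -0.9791]
 [-0.8791  0.4754  0.0346]]
shift mm [155.0384 -45.6469  -6.6451]
```

Request:
{"api": "arm_command", "payload": {
  "series": [
    [[0,0,0,0.107],[0,-23,-1,0],[0,-23,-1,0],[40,0,0,0],[40,0,0,0],[30,0,0,0],[20,0,0,0],[0,0,0,0]]
  ]
}}

```text
t: 11.55
tcp_pos: [0.4169, -0.1668, 0.2319]
tool_rot: [0.591, 0.4, -0.324, 0.621]
force: [-0.9, 0.1, -0.4]
finger_gap: 0.597
```

```bash
python3 go.py '[.430,-.166,.21]'; python3 - <<'E'
from h import *
import cv2
s=status.sense();im=snapshot('wrist')
P=camera_params('wrist');T=np.eye(4);T[:3,:3]=R.from_quat(s['tool_rot']).as_matrix();T[:3,3]=s['tcp_pos'];T=T@P['mount']
np.save('Tw.npy',T)
print('finA tip',proj(P,T,[.4152,-.1672,.227]),'finB tip',proj(P,T,[.5352,-.2924,.227]))
cv2.imwrite('pics/w2.png',im[:,:,::-1])
E
```

```text
11.55 [-0.9035  0.2584  2.1589  0.7921  0.6178 -0.0759] [ 0.4169 -0.1668  0.2319] force [-0.8844  0.0694 -0.396 ] 0.5966880194025881
[[ 0.4696  0.8755  0.1138]
 [ 0.0703  0.0914 -0.9933]
 [-0.8801  0.4744 -0.0186]]
shift mm [22.5123  1.1454  1.135 ]
finA tip [326.0954 300.5455] finB tip [629.5916  62.2173]
```

View pics/w2.png

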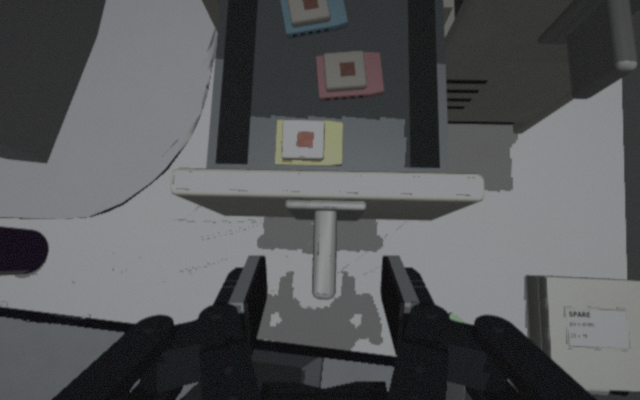

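The fin A tip at (324,297) and fin B tip at (627,67) both match the predictions to about 1 mm. Going in to grip.

Request:
{"api": "arm_command", "payload": {
  "series": [
    [[12,0,1,0],[10,1,0,0],[0,0,0,0]]
  ]
}}

```text
t: 11.9
tcp_pos: [0.4278, -0.1665, 0.2145]
tool_rot: [0.591, 0.399, -0.324, 0.622]
force: [1.0, -0.6, -0.1]
finger_gap: 0.6
```

Request:
{"api": "arm_command", "payload": {
  "series": [
    [[0,0,0,0],[0,0,0,0],[0,0,0,0],[0,0,0,0],[0,0,0,0]]
  ],
  "jaw": 0,
  "force": 30
}}

```text
t: 12.4
tcp_pos: [0.4271, -0.1657, 0.214]
tool_rot: [0.591, 0.399, -0.325, 0.621]
force: [-1.9, 3.5, 6.8]
finger_gap: 0.116
```

Gripped, with a gap of 10 mm. Pushing in along the cabinet's x.

Request:
{"api": "arm_command", "payload": {
  "series": [
    [[3,5.5,0.1,0],[6,11,0.2,0],[6,11,0.2,0],[6,11,0.2,0],[6,11,0.2,0],[6,11,0.2,0],[6,11,0.2,0],[6,11,0.2,0]]
  ]
}}

```text
t: 13.2
tcp_pos: [0.5216, -0.1572, 0.2141]
tool_rot: [0.591, 0.398, -0.325, 0.622]
force: [-2.3, 0.8, 6.3]
finger_gap: 0.116
```

```bash
python3 go.py '[.5395,-.1555,.21]'
```

```text
13.2 [-0.6823  0.3942  1.9823  0.7499  0.5377  0.1714] [ 0.5216 -0.1572  0.2141] force [-2.3334  0.7669  6.3346] 0.11580719315121142
[[ 0.472   0.8746  0.1104]
 [ 0.0663  0.0897 -0.9938]
 [-0.8791  0.4764 -0.0156]]
shift mm [ 9.1182 13.8586  0.3174]
```

Moved 95 mm. Finishing in small steps until it meets the stop.

Request:
{"api": "arm_command", "payload": {
  "series": [
    [[2,3.5,0,0],[2,3.5,0,0],[1.5,2.6,0,0],[1,1.8,0,0],[0,0,0,0]]
  ]
}}

```text
t: 13.7
tcp_pos: [0.5315, -0.1563, 0.2139]
tool_rot: [0.59, 0.399, -0.326, 0.622]
force: [-18.6, -4.2, 20.2]
finger_gap: 0.115
```

Request:
{"api": "arm_command", "payload": {
  "series": [
    [[1,1.8,0,0],[1,1.8,0,0],[0,0,0,0]]
  ]
}}

```text
t: 14.0
tcp_pos: [0.5326, -0.1561, 0.2134]
tool_rot: [0.589, 0.4, -0.327, 0.622]
force: [-35.2, -8.6, 28.9]
finger_gap: 0.119
```

The force rose to 35 N. Before letting go I'll use the wrist moment and the camera to check that this is the drawer stop and not the tool on the board.

```bash
python3 - <<'E'
from h import *
import cv2
s=status.sense();print(s['force'],s['ft_torque'],s['tcp_pos'],s['q'])
im=snapshot('wrist');i2=snapshot('top')
P=camera_params('wrist');T=np.eye(4);T[:3,:3]=R.from_quat(s['tool_rot']).as_matrix();T[:3,3]=s['tcp_pos'];T=T@P['mount']
print('cam at',T[:3,3])
cv2.imwrite('pics/w3.png',np.vstack([im[:,:,::-1][::1],])); a=cv2.resize(i2[140:300,310:470],(400,400),interpolation=cv2.INTER_CUBIC)
cv2.imwrite('pics/w3.png',cv2.resize(np.hstack([im,a])[:,:,::-1],(800,308)))
E
```

```text
[-35.1677  -8.5511  28.8669] [-1.5987  2.8652 -0.9645] [ 0.5326 -0.1561  0.2134] [-0.6599  0.4051  1.9571  0.7165  0.5366  0.2222]
cam at [ 0.5483 -0.1553  0.3591]
```

View pics/w3.png

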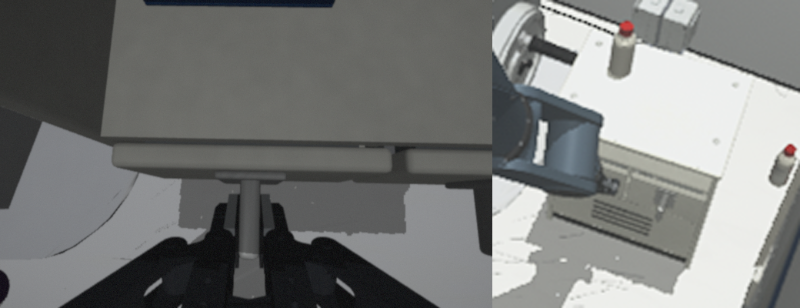

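Both fronts appear level at about (113-490, 160-170), and the moment puts the contact at the fingers. I'll check the front alignment numerically across the gap between the drawers.

```bash
python3 - <<'E'
from h import *
import cv2
s=status.sense();im=snapshot('wrist')
P=camera_params('wrist');T=np.eye(4);T[:3,:3]=R.from_quat(s['tool_rot']).as_matrix();T[:3,3]=s['tcp_pos'];T=T@P['mount']
g=im.mean(2);xc=np.array([np.cos(.096),np.sin(.096)])
for c in(170,220,440,470,495,545,560):
    col=g[150:260,c-2:c+3].mean(1);d=np.diff(col);k=np.argsort(d)[:3]+150;up=np.argsort(-d)[:2]+150
    r=sorted(k);print(c,'drops',k,'rises',up,[round(float(onz(P,T,(c,v),.236)[:2]@xc),4) for v in k])
E
```

```text
170 drops [177 178 216] rises [221 220] [0.5585, 0.5581, 0.5445]
220 drops [178 179 217] rises [231 230] [0.5584, 0.558, 0.5444]
440 drops [182 183 222] rises [236 191] [0.5579, 0.5575, 0.5437]
470 drops [183 182 190] rises [187 188] [0.5577, 0.558, 0.5551]
495 drops [183 184 222] rises [191 237] [0.5578, 0.5574, 0.544]
545 drops [184 185 224] rises [238 239] [0.5576, 0.5573, 0.5435]
560 drops [185 184 225] rises [239 238] [0.5573, 0.5577, 0.5432]
```

Both fronts lie at 0.544 m, flush within 1 mm, so drawer A is shut. Releasing, backing off, then sidestepping 136 mm to fin B.

Request:
{"api": "arm_command", "payload": {
  "series": [
    [[0,0,0,0],[0,0,0,0],[0,0,0,0],[-7,-13,0,0],[-9,-17,0,0],[-9,-17,0,0],[0,0,40,0],[0,0,40,0],[0,0,40,0],[0,0,16,0]]
  ],
  "jaw": 60
}}

```text
t: 15.15
tcp_pos: [0.5011, -0.2998, 0.2093]
tool_rot: [0.591, 0.398, -0.326, 0.621]
force: [0.6, -0.0, 0.7]
finger_gap: 0.6
```

```bash
python3 go.py '[.543,-.2915,.21]'; python3 - <<'E'
from h import *
import cv2
s=status.sense();im=snapshot('wrist')
P=camera_params('wrist');T=np.eye(4);T[:3,:3]=R.from_quat(s['tool_rot']).as_matrix();T[:3,3]=s['tcp_pos'];T=T@P['mount']
print('finB tip',proj(P,T,[.5352,-.2924,.227]))
cv2.imwrite('pics/w4.png',im[:,:,::-1])
E
```

```text
15.15 [-0.9361  0.4661  1.8451  0.699   0.7069  0.0146] [ 0.5011 -0.2998  0.2093] force [ 0.5711 -0.025   0.7281] 0.6002041214686225
[[ 0.4704  0.8755  0.1104]
 [ 0.0659  0.0899 -0.9938]
 [-0.88    0.4748 -0.0154]]
shift mm [16.6119 37.784  -3.5878]
finB tip [315.0801 204.6094]
```

View pics/w4.png

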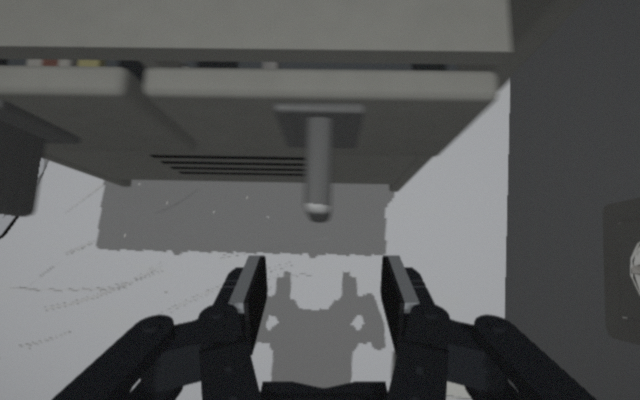

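The fin B tip is at (317,208), 3 px from the prediction, and A's front is flush on the left. Moving in.

Request:
{"api": "arm_command", "payload": {
  "series": [
    [[5,13,-1,0],[6,13,-1,0],[5,12,-0.5,0],[0,0,0,0]]
  ]
}}

```text
t: 15.6
tcp_pos: [0.5412, -0.286, 0.2129]
tool_rot: [0.591, 0.401, -0.324, 0.621]
force: [-0.4, 0.2, 0.0]
finger_gap: 0.595
```

Request:
{"api": "arm_command", "payload": {
  "series": [
    [[0,0,0,0],[0,0,0,0],[0,0,0,0],[0,0,0,0],[0,0,0,0]]
  ],
  "jaw": 0,
  "force": 30
}}

```text
t: 16.1
tcp_pos: [0.5401, -0.292, 0.2131]
tool_rot: [0.59, 0.397, -0.328, 0.622]
force: [0.0, -6.0, -4.9]
finger_gap: 0.116
```

Gripped, with a 10 mm gap. Pulling out.

Request:
{"api": "arm_command", "payload": {
  "series": [
    [[-3,-5.5,0,0],[-6,-11,0,0],[-6,-11,0,0],[-6,-11,0,0],[-6,-11,0,0],[-6,-11,0,0],[-6,-11,0,0],[-6,-11,0,0]]
  ]
}}

```text
t: 16.9
tcp_pos: [0.4459, -0.3004, 0.2131]
tool_rot: [0.591, 0.399, -0.327, 0.621]
force: [1.5, -0.8, -8.6]
finger_gap: 0.112
```

```bash
python3 go.py '[.4336,-.3021,.21]'
```

```text
16.9 [-1.0367  0.4164  1.9355  0.7199  0.7235 -0.1061] [ 0.4459 -0.3004  0.2131] force [ 1.5263 -0.8195 -8.6429] 0.1116234347185374
[[ 0.4682  0.8768  0.1095]
 [ 0.0657  0.089  -0.9939]
 [-0.8812  0.4725 -0.016 ]]
shift mm [ -6.1586 -12.4206   0.3892]
```

94 mm out. Continuing in small steps to the stop.

Request:
{"api": "arm_command", "payload": {
  "series": [
    [[-2.5,-4.5,0,0],[-2,-3.6,0,0],[-1.5,-2.7,0,0],[-1,-1.8,0,0],[-1,-1.8,0,0],[0,0,0,0]]
  ]
}}

```text
t: 17.5
tcp_pos: [0.4306, -0.3018, 0.2132]
tool_rot: [0.591, 0.4, -0.326, 0.621]
force: [3.2, -4.5, -15.6]
finger_gap: 0.113
```

Request:
{"api": "arm_command", "payload": {
  "series": [
    [[-1,-1.8,0,0],[-1,-1.8,0,0],[0,0,0,0]]
  ]
}}

```text
t: 17.8
tcp_pos: [0.4301, -0.3018, 0.2134]
tool_rot: [0.593, 0.398, -0.324, 0.621]
force: [26.0, -3.2, -29.5]
finger_gap: 0.113
```

It reached the stop after 110 mm of travel. Releasing and withdrawing along the tool axis.

Request:
{"api": "arm_command", "payload": {
  "series": [
    [[0,0,0,0],[0,0,0,0],[0,0,0,0],[-15,0,0,0],[-25,0,0,0],[-25,0,0,0],[-25,0,0,0],[0,0,0,0],[0,0,0,0]]
  ],
  "jaw": 60
}}

```text
t: 18.7
tcp_pos: [0.3842, -0.3072, 0.294]
tool_rot: [0.591, 0.4, -0.325, 0.621]
force: [0.0, -0.6, -0.0]
finger_gap: 0.603
```

```bash
python3 - <<'E'
from h import *
import cv2
s=status.sense();print(s['t'],s['force'],s['finger_gap'],s['tcp_pos'])
w=snapshot('wrist');a=cv2.resize(snapshot('top')[140:300,230:470],(600,400),interpolation=cv2.INTER_CUBIC)
P=camera_params('wrist');T=np.eye(4);T[:3,:3]=R.from_quat(s['tool_rot']).as_matrix();T[:3,3]=s['tcp_pos'];T=T@P['mount']
print('finB tip if 110 out',proj(P,T,[.5352-.1095,-.2924-.0105,.227]))
cv2.imwrite('pics/end.png',cv2.resize(np.hstack([w,a])[:,:,::-1],(800,258)))
E
```

```text
18.7 [ 0.0384 -0.5742 -0.0433] 0.6029313738454009 [ 0.3842 -0.3072  0.294 ]
finB tip if 110 out [327.2669 214.3918]
```

View pics/end.png

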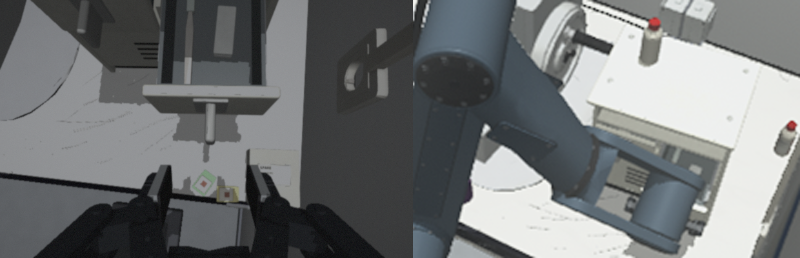

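Drawer B is open, with its fin tip at about (325,220) against (327,214) predicted for 110 mm out. Drawer A is shut, the oil bottle is standing, and the gripper is clear with no force on it. Handing in.

```bash
python3 -c "
from station import ticket;print(ticket.sign_off())"
```

```text
the job is handed in; nothing more can be done
None
```

I shut the open left drawer, pulled the right drawer out to its stop, let go of it and handed the job in. The clock stood at about 19 s of the 45 s.

- **Lean:** move rows cannot tilt the tool, so I got the roughly 28° lean by pushing the arm against its reach limit in free space. I then turned the tool half round, because joint 6 had run to its limit.
- **Left drawer:** I pinched its fin and pushed until the stop gave about 35 N. The two fronts then lay flush within about 1 mm.
- **Right drawer:** I pinched its fin and pulled. The tool travelled 110 mm and met the stop. In the last wrist picture the fin tip was about 6 px from where 110 mm out would put it.
- **Last readings:** the gripper was clear of everything and the force on it was about 0.5 N, which is noise.

**Not confirmed or off:**
- **Joint 6** once read -2.855 against its -2.85 limit, just before the half turn. I don't know whether the judge counts that as passing its range.
- **Force while stretching:** there was one brief 62 N reading when the arm stopped hard in free space. It was gone 0.1 s later, so I took it as inertia, not contact.
- **Violet bottle and timer:** the arm hid them in the final top view. The tool never worked near them, but I did not check them again at the end. The oil bottle was seen standing.

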